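Crisscross tightening of a degassing chamber lid

TASK

Finish tightening the lid of the round degassing chamber evenly, working crisscross, by its four black bar handles; the first pass has been begun, so two opposite handles already stand half way to their stops. First turn the two loose handles clockwise to half way as well (the bar about 45 degrees from the line to the lid's centre). Then, as the second pass, turn all four on clockwise to their stops, two opposite handles before the other two, and leave the things lying round the chamber where they are.

Things in the scene. Friction and masses are not known exactly. Their poses are not given: they have to be found in the camera images.
- chamber: Shallow round aluminium pot with a flange and a steel lid, both 200 mm across, fixed to the desk; origin at the centre of its underside, z up. A brass hose nipple stands out of the pot's side under the flange, along +x. Two lamps hang low over the desk left of it: draw an arm back towards its base before swinging it across from the left.
- lid_centre (a point): Centre of the lid's top face, 90 mm above the desk, in the middle of a flat sight glass (64 mm across, 4 mm high). The four handles stand on a circle of 80 mm radius about it, 90 degrees apart, numbered counter-clockwise seen from above: 1 is opposite 3, 2 opposite 4; in the chamber's frame handle 1 is at x = +57, y = +57 mm.
- handle_1_grip (a point): Centre of the black bar of handle 1, on its turning axis, 30 mm above the lid's top (120 mm above the desk). The bar is level, 64 mm long along this frame's x, 14 mm wide along y, 20 mm high; it stands on a stem 20 mm above the lid, so there is free room beside and under it; nothing else on the lid is as high but the other handles. 
- handle_1 (a joint): Turn of handle 1 in rad, growing clockwise seen from above. 0: loose, bar pointing at the lid's centre; 0.785: half way, bar at 45 degrees; 1.571: hard stop, tight, bar square to the line to the centre. It starts between 0.7 and 0.9, does not rise or sink, turns against a steady 0.08 N m and stays where it is left.
- handle_2_grip (a point): Centre of the black bar of handle 2, on its turning axis, 30 mm above the lid's top (120 mm above the desk). The bar is level, 64 mm long along this frame's x, 14 mm wide along y, 20 mm high; it stands on a stem 20 mm above the lid, so there is free room beside and under it; nothing else on the lid is as high but the other handles. 
- handle_2 (a joint): Turn of handle 2 in rad, growing clockwise seen from above. 0: loose, bar pointing at the lid's centre; 0.785: half way, bar at 45 degrees; 1.571: hard stop, tight, bar square to the line to the centre. It starts between 0 and 0.2, does not rise or sink, turns against a steady 0.08 N m and stays where it is left.
- handle_3_grip (a point): Centre of the black bar of handle 3, on its turning axis, 30 mm above the lid's top (120 mm above the desk). The bar is level, 64 mm long along this frame's x, 14 mm wide along y, 20 mm high; it stands on a stem 20 mm above the lid, so there is free room beside and under it; nothing else on the lid is as high but the other handles. 
- handle_3 (a joint): Turn of handle 3 in rad, growing clockwise seen from above. 0: loose, bar pointing at the lid's centre; 0.785: half way, bar at 45 degrees; 1.571: hard stop, tight, bar square to the line to the centre. It starts between 0.7 and 0.9, does not rise or sink, turns against a steady 0.08 N m and stays where it is left.
- handle_4_grip (a point): Centre of the black bar of handle 4, on its turning axis, 30 mm above the lid's top (120 mm above the desk). The bar is level, 64 mm long along this frame's x, 14 mm wide along y, 20 mm high; it stands on a stem 20 mm above the lid, so there is free room beside and under it; nothing else on the lid is as high but the other handles. 
- handle_4 (a joint): Turn of handle 4 in rad, growing clockwise seen from above. 0: loose, bar pointing at the lid's centre; 0.785: half way, bar at 45 degrees; 1.571: hard stop, tight, bar square to the line to the centre. It starts between 0 and 0.2, does not rise or sink, turns against a steady 0.08 N m and stays where it is left.
- pitch_bowl_mid (a point): Small round brown bowl of black pitch, 52 mm across, 36 mm high, loose, right of the chamber; the point is at its centre. A bystander: leave it where it is.
- offcut_mid (a point): Wooden offcut block, 50 x 58 x 26 mm, loose, right behind the chamber; the point is at its centre. A bystander: leave it where it is.
- cutters_mid (a point): Flush cutters, 135 mm long, 12 mm high, lying loose behind the chamber; the point is at its centre. A bystander: leave it where it is.

How it is judged:
On the way, in this order (a step that is already met when the one before it is completed fails the run):
1. First pass done: all four handles are about half way (0.50 to 1.10 rad) (value of joint handle_1 between 0.5 and 1.1 rad and value of joint handle_2 between 0.5 and 1.1 rad and value of joint handle_3 between 0.5 and 1.1 rad and value of joint handle_4 between 0.5 and 1.1 rad), for 0.2 s.
2. Second pass, first pair: two opposite handles are at their stops (over 1.40 rad) while the other two are still about half way (0.50 to 1.10 rad) (((value of joint each of handle_1, handle_3 above 1.4 rad and value of joint handle_2 between 0.5 and 1.1 rad and value of joint handle_4 between 0.5 and 1.1 rad) or (value of joint each of handle_2, handle_4 above 1.4 rad and value of joint handle_1 between 0.5 and 1.1 rad and value of joint handle_3 between 0.5 and 1.1 rad))), for 0.2 s.
At the end, for the whole second after the job is handed in: All four handles are at rest at their stops (joint over 1.40 rad; the stop is at 1.571), bars square to the lines to the lid's centre (value of joint each of handle_1, handle_2, handle_3, handle_4 above 1.4 rad and velocity of joint each of handle_1, handle_2, handle_3, handle_4 below 0.05 rad/s); the robot touches nothing.
It fails at once if A handle is turned well past half way (over 1.25 rad) while another is still loose (under 0.45 rad) ((value of joint handle_1 above 1.25 rad and value of joint any of handle_2, handle_3, handle_4 below 0.45 rad) or (value of joint handle_2 above 1.25 rad and value of joint any of handle_1, handle_3, handle_4 below 0.45 rad) or (value of joint handle_3 above 1.25 rad and value of joint any of handle_1, handle_2, handle_4 below 0.45 rad) or (value of joint handle_4 above 1.25 rad and value of joint any of handle_1, handle_2, handle_3 below 0.45 rad)).
It fails at once if Small round brown bowl of black pitch: moved by more than 20 mm (distance of pitch_bowl_mid from where it was at the start of the episode above 0.02 m).
It fails at once if Wooden offcut block: moved by more than 20 mm (distance of offcut_mid from where it was at the start of the episode above 0.02 m).
It fails at once if Flush cutters: moved by more than 20 mm (distance of cutters_mid from where it was at the start of the episode above 0.02 m).
It also fails if it takes over 67 s, if anything falls off the work surface, if the arm or the gripper's body presses on something with over 40 N, if the wrist force passes 120 N, or if a joint passes its speed limit or range.

ROBOT

A 6-joint arm with a two-finger parallel gripper is mounted at the origin on a cart in front of the work surface, level with it; the furniture and walls round the work are solid. World frame = base frame: x ahead of the robot, y to its left, z up, the work surface at z = 0. Lengths are in m, angles in rad, forces in N, time in s.
With the tool pointing down it reaches from about 0.35 to 0.95 m from the base axis. Payload 17.4 kg.
Tool frame: the origin (TCP) lies midway between the tips of the shut fingers; the grasp point (between the pads) lies 19 mm behind it; z points along the fingers, y is the direction in which the jaws open and shut (so a half turn about z gives the same grasp; the last joint's range is limited). The gripper opens to 93 mm and grips with 3 to 60 N. Pads are 15 mm wide; open, the fingers measure 128 mm over their backs; the gripper's body (75 mm by 188 mm) begins 65 mm behind the grasp point.
Start: joints at [1.138, 0.116, 1.442, -0, 1.584, -0.038], TCP at [0.26, 0.623, 0.219] pointing down, gripper open.
Joint ranges: [-2.83, 2.83], [-0.83, 2.19], [0.07, 2.5], [-1.14, 4.28], [0.01, 3], [-2.97, 2.97]. Speed limits (rad/s): [1.89, 1.89, 2.22, 3.14, 3.14, 3.14].

INTERFACE

Orientations are given as a unit quaternion [w, x, y, z].
In Python, from station import sensors, viewer, bot gives the robot as it stands.
- The arm moves only by the tool drive_tool, never from a script. Its argument "series" is a list of rows, each an object with "dp": the shift along the tool's x, y, z in cm, a list of three; "spin": the turn about the tool's z in degrees; "hand": the opening, from 0 (shut) to 1 (fully open). In form: [{"dp": [tx, ty, tz], "spin": spin, "hand": hand}, ...]. A call has 1 to 20 rows; each row is the pose to reach, as a shift and turn from the pose commanded when the call began, along the tool's axes at that moment; what a row does not reach only later rows make up. A row lasts 1/12 s, in which the tool goes at most 41.7 mm and 7.16 degrees, less where a joint would pass 70% of its speed; a pose out of reach is approached as far as the arm can. A call with a gripper value outside its range is refused whole. The fingers move at their own pace and stop on an object; "force" is the grip in N (left out, the last holds). Time passes only in rows, so rows that repeat a pose let the fingers close. It gives the time, the measured TCP pose, the force and the opening at its end, in the units of the state.
- sensors.sense(): the state, without advancing time (a new reading comes with each control period).
- viewer.camera(name): name is "side" or "top"; returns a dict with "frame" (480x640x3 uint8, blue, green, red), "camera_matrix" (3x3 intrinsics, pixels), "k1" (the pictures are not rectified: a ray, as slopes to the right and down, at radius r is drawn at 1 + k1 r^2 times it, then the intrinsics apply), "xyz" and "attitude" of the camera in the world. Camera axes: x right, y up, looking along -z (the intrinsics and any distortion apply to the point x, -y, -z); pixel columns grow to the right and rows downward; lengths in m; the calibration is good to about 2 mm. A picture is of the moment at which its call begins. There is no depth.
- bot.finish_job(): hands the job in, once; it reports no verdict.
The state is a dict: "t": time; "qpos": joint angles; "qd": joint speeds; "tau": joint torques, N m; "position": TCP position; "orientation": TCP orientation; "contact_force": force on the tool from outside, world axes, zero at the start; "moment": the same for the moment, N m; "opening": opening from 0.0 (shut) to 1.0 (fully open).
Only numpy, scipy, OpenCV 4.12 (cv2) and the standard library are available. Lean on these libraries where they do the work, as an engineer would, in place of code of your own. Each camera call takes 0.05 s, during which the arm holds its last target. There are 200 camera calls.

## Working session

There is one attempt and no reset: what is moved stays moved. The work goes in short steps, Python scripts to look and compute and a tool call to move; the robot and the scene stay as the last step left them, time stands still between calls to the robot, and variables do not carry over. Pictures are saved under pics/ and viewed, about 8 in all and at most 12, crops included, and the job is handed in when it is done.

Besides the shell and the picture viewer there is one more tool, called after "Emit:" as name(argument=value, ...) on one line, values as JSON. drive_tool: Moves the arm, as the interface text tells. Its arguments: {"type":"object","properties":{"series":{"type":"array"},"force":{"type":"number"}},"required":["series"]}

```bash
mkdir -p pics; ls
cat > h.py <<'E'
import numpy as np, cv2
from scipy.spatial.transform import Rotation as R
from station import sensors, viewer, bot
def cam(n):
    c=viewer.camera(n); return c
def rot(c):
    a=np.array(c["attitude"],float)
    return a if a.shape==(3,3) else R.from_quat(a[[1,2,3,0]]).as_matrix()
def plane(c,uv,z):
    K=np.array(c["camera_matrix"]); 
    uv=np.atleast_2d(np.array(uv,float))
    n=cv2.undistortPoints(uv[:,None],K,np.array([c["k1"],0,0,0.]))[:,0]
    d=np.c_[n[:,0],-n[:,1],-np.ones(len(n))]@rot(c).T
    o=np.array(c["xyz"]); return o+d*((z-o[2])/d[:,2])[:,None]
def proj(c,p):
    q=(np.atleast_2d(p)-np.array(c["xyz"]))@rot(c); q=q*[1,-1,-1]
    return cv2.projectPoints(q,np.zeros(3),np.zeros(3),np.array(c["camera_matrix"]),np.array([c["k1"],0,0,0.]))[0][:,0]
E
python3 - <<'E'
from h import *
for n in("top","side"):
    c=cam(n); cv2.imwrite(f"pics/{n}0.png",c["frame"]); print(n,c["xyz"],c["attitude"],c["camera_matrix"],c["k1"])
print(sensors.sense())
E
```

```text
pics
top [ 0.43121071 -0.25119815  0.98619171] [ 0.74084539  0.07897483 -0.07434235 -0.66286069] [[506.51487551   0.         319.42276114]
 [  0.         506.51487551 233.3800696 ]
 [  0.           0.           1.        ]] -0.020396014015852847
side [0.45785991 0.51811294 0.47835631] [-0.08105372 -0.04905623  0.52214251  0.84757948] [[456.04465263   0.         320.9629533 ]
 [  0.         456.04465263 246.13668962]
 [  0.           0.           1.        ]] -0.03762230679447947
{'t': 0.1, 'qpos': array([ 1.13820708e+00,  1.16409818e-01,  1.44219907e+00, -1.93167174e-05,
        1.58400465e+00, -3.77770595e-02]), 'qd': array([ 9.86791939e-06, -1.31729615e-03, -3.42626783e-03,  9.64853978e-04,
        6.91706798e-04,  1.06232851e-03]), 'tau': array([ 1.31423712e-03, -7.22891593e+01, -6.23866725e+01,  7.81128136e-02,
        2.27939186e-02, -1.29457526e-04]), 'position': array([0.25954893, 0.6229008 , 0.21799765]), 'orientation': array([-1.09551973e-04,  1.96126559e-01,  9.80578458e-01, -4.98640556e-04]), 'contact_force': array([ 0.58772632, -0.21700308, -0.69260056]), 'moment': array([-0.00063239,  0.01427063, -0.0576918 ]), 'opening': 1.0013488596388103}
```

View pics/top0.png

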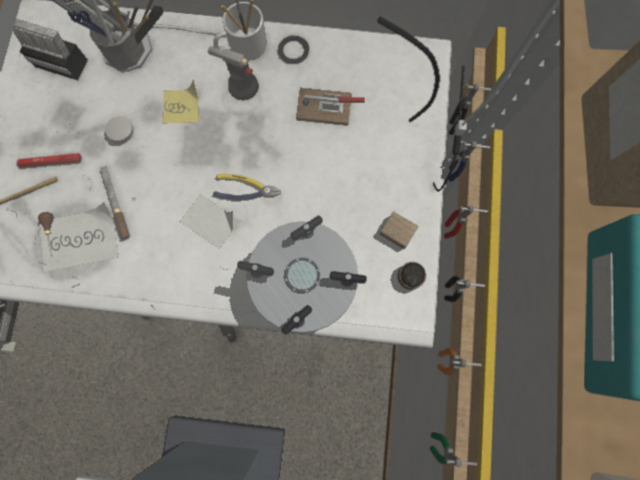

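View pics/side0.png

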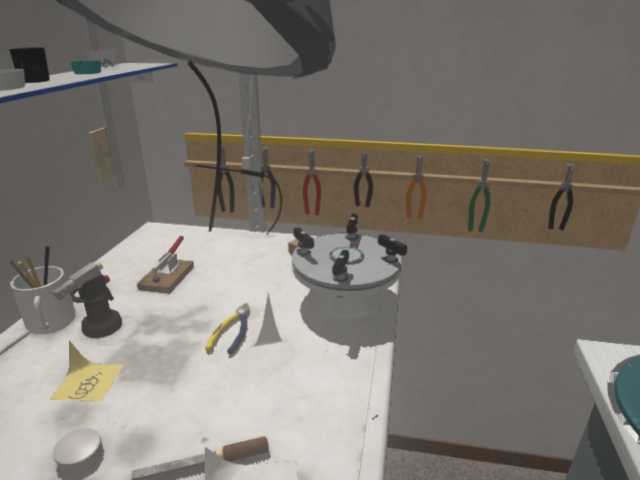

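The top view shows the lid centred near (302,275). The handles at (255,269) and (348,278) are loose, pointing at the centre. Those at (304,230) and (297,320) stand at about 45°. The bowl is at (411,276), the block at (397,231) and the cutters at (247,187). The side view shows the lid at (346,258), with handles at (303,241), (352,228), (392,245) and (341,265). A lamp hangs at the top of the picture.

```bash
cat >> h.py <<'E'
def handles(c,cen,rad,zs=0.13,mina=60,th=60):
    g=c["frame"].max(2); m=((g<th)*255).astype(np.uint8); out=[]
    n,l,s,ce=cv2.connectedComponentsWithStats(m)
    for i in range(1,n):
        if s[i,4]>=mina and np.hypot(*(ce[i]-cen))<rad:
            ys,xs=np.where(l==i); out.append((ce[i],s[i,4],np.c_[xs,ys]))
    return out
E
python3 - <<'E'
from h import *
c=cam("top"); d=cam("side")
for cc,cen,r in((c,(302,275),62),(d,(346,255),75)):
  for ce,a,px in handles(cc,cen,r,mina=30):
    P=plane(cc,px,0.13)[:,:2]; m=P.mean(0); w,v=np.linalg.eigh(np.cov((P-m).T)); ax=v[:,1]
    print(ce.round(1),a,m.round(4),"ang",np.degrees(np.arctan2(ax[1],ax[0])).round(1),"LW",np.ptp((P-m)@v,axis=0).round(3))
# triangulated / epipolar: top pts at several heights projected in side
for ce,a,px in handles(c,(302,275),62,mina=30):
  for z in(.11,.12,.13): print(z,proj(d,plane(c,ce,z)).round(1))
big=cv2.resize(c["frame"][215:340,225:385],None,fx=5,fy=4.8,interpolation=2); 
s=cv2.resize(d["frame"][200:330,270:430],None,fx=4,fy=4,interpolation=2)
cv2.imwrite("pics/crop.png",cv2.resize(np.hstack([cv2.resize(big,(640,520)),s]),(800,325)))
E
```

```text
[347.2 278.5] 234 [ 0.5468 -0.2905] ang 90.3 LW [0.02  0.058]
[294.9 320.6] 216 [ 0.467  -0.2108] ang 139.5 LW [0.017 0.06 ]
[356.8 188.6] 126 [ 0.563  -0.4652] ang 95.4 LW [0.015 0.226]
[368.8 189.1] 132 [ 0.536  -0.4672] ang 95.2 LW [0.015 0.223]
[351.9 225. ] 128 [ 0.5475 -0.2589] ang 92.2 LW [0.018 0.09 ]
[303.3 239.3] 150 [ 0.6233 -0.1816] ang 124.7 LW [0.026 0.077]
[391.9 245.7] 297 [ 0.4697 -0.1863] ang 123.3 LW [0.042 0.079]
[340.5 264.1] 188 [ 0.5457 -0.1056] ang 88.0 LW [0.02  0.079]
0.11 [[352.7 227.5]]
0.12 [[353.6 223. ]]
0.13 [[354.4 218.4]]
0.11 [[392.8 249.9]]
0.12 [[393.4 244.8]]
0.13 [[394.1 239.5]]
```

View pics/crop.png

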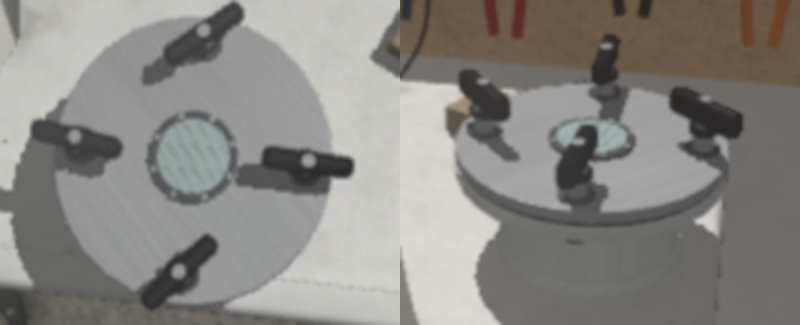

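```bash
cat >> h.py <<'E'
def measure(c,cen=(302,275),th=52):
    f=c["frame"].copy(); g=f.max(2).astype(int); out=[]
    m=((g<th)*255).astype(np.uint8); n,l,s,ce=cv2.connectedComponentsWithStats(m)
    for i in range(1,n):
        if s[i,4]>=80 and 30<np.hypot(*(ce[i]-cen))<65:
            ys,xs=np.where(l==i); P=plane(c,np.c_[xs,ys].astype(float),0.127)[:,:2]; m_=P.mean(0)
            w,v=np.linalg.eigh(np.cov((P-m_).T)); ax=v[:,1]
            out.append((ce[i].round(1),s[i,4],m_.round(4),np.degrees(np.arctan2(ax[1],ax[0])).round(1)%180,np.ptp((P-m_)@v,axis=0).round(3)))
    return out
E
python3 - <<'E'
from h import *
c=cam("top"); d=cam("side")
for th in(45,50,55):
  print(th); [print(*o) for o in measure(c,th=th)]
def glass(cc,roi):
    x0,y0,x1,y1=roi; f=cc["frame"][y0:y1,x0:x1].astype(int); m=(f[...,1]-f[...,2]>10)
    ys,xs=np.where(m); 
    print(len(xs)); (a,b),s,an=cv2.fitEllipse(cv2.convexHull(np.c_[xs+x0,ys+y0].astype(np.float32))); return a,b,s
gt=glass(c,(275,250,330,300)); gs=glass(d,(320,240,375,270)); print(gt,gs)
for z in(.084,.094,.104): print(z,plane(c,gt[:2],z).round(4),plane(d,gs[:2],z).round(4))
# bystanders
for n,uv,z in(("bowl",(411,276),.036),("block",(397,231),.026),("cut",(247,187),.012)): print(n,plane(c,uv,z).round(3))
E
```

```text
45
50
55
[347.9 279.8] 128 [ 0.5452 -0.2921] 91.1 [0.017 0.057]
[289.1 325.7] 86 [ 0.4576 -0.202 ] 134.4 [0.016 0.029]
577
110
(301.7992248535156, 274.6091613769531, (27.189834594726562, 27.639116287231445)) (346.0901794433594, 253.79661560058594, (10.744696617126465, 26.129114151000977))
0.084 [[ 0.551  -0.2111  0.084 ]] [[ 0.5531 -0.2286  0.084 ]]
0.094 [[ 0.5497 -0.2115  0.094 ]] [[ 0.5507 -0.2096  0.094 ]]
0.104 [[ 0.5484 -0.212   0.104 ]] [[ 0.5482 -0.1907  0.104 ]]
bowl [[ 0.578 -0.414  0.036]]
block [[ 0.664 -0.383  0.026]]
cut [[ 0.724 -0.078  0.012]]
```

```bash
cat >> h.py <<'E'
C=np.array([0.550,-0.211])
NM=dict(L=90,F=0,R=-90,N=180)
def bars(c,zc=0.130,n=66):
    """dark mask restricted to near each handle centre; angle of bar, centre"""
    g=c["frame"].max(2); r={}
    for k,a in NM.items():
        p=C+0.08*np.array([np.cos(np.radians(a-2)),np.sin(np.radians(a-2))])
        u=proj(c,[*p,zc])[0]
        m=np.zeros(g.shape,np.uint8); cv2.circle(m,tuple(int(round(x)) for x in u),20,255,-1)
        ys,xs=np.where(m); v=g[ys,xs]; t=np.sort(v)[230]; t=min(t,n)
        mm=np.zeros_like(g); mm[ys,xs]=(v<t)*255
        _,l,s,_=cv2.connectedComponentsWithStats(mm); i=1+s[1:,4].argmax(); ys,xs=np.where(l==i)
        hull=cv2.convexHull(np.c_[xs,ys].astype(np.float32)); P=plane(c,hull[:,0],zc)[:,:2].astype(np.float32)
        (cx,cy),(w,h),_=rr=cv2.minAreaRect(P*1000)
        A=plane(c,np.c_[xs,ys].astype(float),zc)[:,:2]; w_,v_=np.linalg.eigh(np.cov((A-A.mean(0)).T)); ax=v_[:,1]
        r[k]=(t,len(xs),A.mean(0).round(4),(cx/1000,cy/1000),sorted((round(w),round(h))),round(np.degrees(np.arctan2(ax[1],ax[0]))%180,1))
    return r
E
python3 - <<'E'
from h import *
c=cam("top")
for k,v in bars(c).items(): print(k,*v)
print(plane(c,[(255,267.3),(306.6,226.5),(348.6,276.5),(296.2,319.2)],.131).round(4))
E
```

```text
L 66 78 [ 0.5413 -0.1442] (0.5415206298828125, -0.1426910858154297) [10, 39] 94.7
F 66 32 [ 0.6137 -0.2023] (0.6127047729492188, -0.2022098846435547) [7, 29] 123.5
R 59 210 [ 0.5466 -0.2913] (0.5452015380859375, -0.29065533447265623) [20, 57] 91.4
N 61 226 [ 0.4676 -0.2113] (0.46890036010742187, -0.21278839111328124) [16, 60] 139.4
[[ 0.5483 -0.1325  0.131 ]
 [ 0.629  -0.2116  0.131 ]
 [ 0.5504 -0.2925  0.131 ]
 [ 0.4694 -0.2127  0.131 ]]
```

Emit:
drive_tool(series=[{"dp": [0, -3, 0], "spin": 0, "hand": 1}, {"dp": [0, -7, 0], "spin": 0, "hand": 0.6}, {"dp": [0, -11, 0], "spin": 0, "hand": 0.45}, {"dp": [0, -15, 0], "spin": 0, "hand": 0.45}, {"dp": [0, -19, 0], "spin": 0, "hand": 0.45}, {"dp": [0, -23, 0], "spin": 0, "hand": 0.45}, {"dp": [0, -26, 0], "spin": 0, "hand": 0.45}, {"dp": [0, -27, 0], "spin": 0, "hand": 0.45}, {"dp": [0, -27, 0], "spin": 0, "hand": 0.45}])

```text
t: 1.1
position: [0.1552, 0.3725, 0.2195]
orientation: [0.0, 0.196, 0.981, 0.001]
contact_force: [-0.1, 0.9, 0.2]
opening: 0.484
```

Emit:
drive_tool(series=[{"dp": [-3.5, -0.15, 0], "spin": 4, "hand": 0.4}, {"dp": [-7.7, -0.7, 0], "spin": 10, "hand": 0.4}, {"dp": [-11.8, -1.8, 0], "spin": 15, "hand": 0.4}, {"dp": [-15.8, -3.2, 0], "spin": 20, "hand": 0.4}, {"dp": [-19.6, -5.1, 0], "spin": 26, "hand": 0.4}, {"dp": [-23.2, -7.3, 0], "spin": 31, "hand": 0.4}, {"dp": [-26.6, -9.9, 0], "spin": 36, "hand": 0.4}, {"dp": [-29.6, -12.9, 0], "spin": 42, "hand": 0.4}, {"dp": [-32.3, -16.1, 0], "spin": 47, "hand": 0.4}, {"dp": [-34.7, -19.6, 0], "spin": 52, "hand": 0.4}, {"dp": [-36.7, -23.4, 0], "spin": 58, "hand": 0.4}, {"dp": [-38.3, -27.3, 0], "spin": 63, "hand": 0.4}, {"dp": [-39.3, -30.7, 0], "spin": 68, "hand": 0.4}, {"dp": [-40, -34.2, 0], "spin": 72, "hand": 0.4}, {"dp": [-40, -34.2, 0], "spin": 72, "hand": 0.4}, {"dp": [-40, -34.2, 0], "spin": 72, "hand": 0.4}])

```text
t: 2.43
position: [0.3937, -0.0975, 0.2185]
orientation: [-0.0, 0.736, 0.676, -0.0]
contact_force: [0.1, 0.7, -0.6]
opening: 0.398
```

```bash
cat >> h.py <<'E'
CAP=dict(L=(.548,-.1325),F=(.629,-.2116),R=(.5504,-.2925),N=(.4694,-.2127))
def goto(k,phi):
    s=sensors.sense(); M=R.from_quat(np.array(s["orientation"])[[1,2,3,0]]).as_matrix(); p=np.array(s["position"])
    yaw=np.degrees(np.arctan2(M[1,0],M[0,0])); sp=(yaw-phi+90)%180-90
    print(k,"t",s["t"],"pos",p.round(4),"yaw",yaw.round(1),"spin",sp.round(1),"dp cm",((np.array([*CAP[k],p[2]])-p)@M*100).round(2),"down to .103:",(100*(p[2]-.103)).round(2),"q6",s["qpos"][5].round(2),"F",s["contact_force"].round(1))
E
python3 -c "
from h import *
goto('L',85)"
```

```text
L t 2.4333 pos [ 0.3937 -0.0975  0.2185] yaw 85.1 spin 0.1 dp cm [-2.180e+00  1.567e+01 -1.000e-02] down to .103: 11.55 q6 -0.22 F [ 0.1  0.7 -0.6]
```

Emit:
drive_tool(series=[{"dp": [-0.5, 4, 0], "spin": 0, "hand": 0.4}, {"dp": [-1.2, 8, 0], "spin": 0, "hand": 0.4}, {"dp": [-1.8, 12, 0], "spin": 0, "hand": 0.4}, {"dp": [-2.2, 15, 0], "spin": 0, "hand": 0.4}, {"dp": [-2.2, 15.7, 2], "spin": 0, "hand": 0.4}, {"dp": [-2.2, 15.7, 6], "spin": 0, "hand": 0.4}, {"dp": [-2.2, 15.7, 6], "spin": 0, "hand": 0.4}])

```text
t: 3.02
position: [0.5471, -0.128, 0.1512]
orientation: [-0.004, 0.734, 0.679, -0.002]
contact_force: [-0.6, 0.0, -1.6]
opening: 0.4
```

```bash
python3 -c "
from h import *
goto('L',85)
c=cam('top');d=cam('side')
a=cv2.resize(c['frame'][200:350,205:405],(400,300),interpolation=2);b=cv2.resize(d['frame'][150:300,250:450],(400,300),interpolation=2)
cv2.imwrite('pics/p4.png',np.hstack([a,b]))"
```

```text
L t 3.0167 pos [ 0.5471 -0.128   0.1512] yaw 85.5 spin 0.5 dp cm [-0.44  0.12 -0.  ] down to .103: 4.82 q6 -0.2 F [-0.6  0.  -1.6]
```

View pics/p4.png

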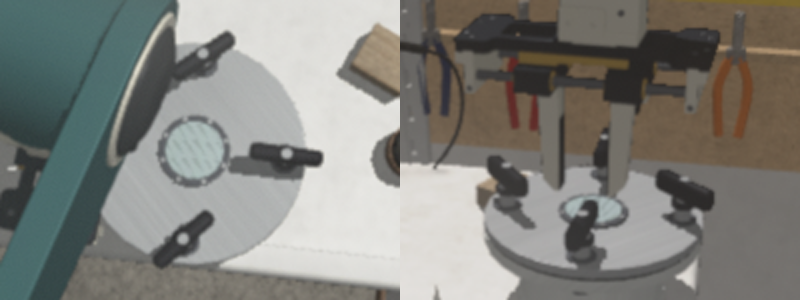

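The side view shows the fingers straddling handle L (composite pixel 583,230), aligned with the bar. I'll descend, close and turn.

Emit:
drive_tool(series=[{"dp": [0, 0, 0], "spin": 0, "hand": 0.4}, {"dp": [0, 0, 2], "spin": 0, "hand": 0.4}, {"dp": [0, 0, 4], "spin": 0, "hand": 0.4}, {"dp": [0, 0, 5.5], "spin": 0, "hand": 0.4}, {"dp": [0, 0, 5.5], "spin": 0, "hand": 0.4}, {"dp": [0, 0, 5.5], "spin": 0, "hand": 0.4}, {"dp": [0, 0, 5.5], "spin": 0, "hand": 0.4}])

```text
t: 3.7
position: [0.5491, -0.1304, 0.1062]
orientation: [0.001, 0.735, 0.678, 0.001]
contact_force: [-0.2, -0.3, 0.0]
opening: 0.401
```

```bash
python3 -c "
from h import *
goto('L',85)"
```

```text
L t 3.7 pos [ 0.5491 -0.1304  0.1062] yaw 85.4 spin 0.4 dp cm [-0.22 -0.09 -0.  ] down to .103: 0.32 q6 -0.2 F [-0.2 -0.3  0. ]
```

Emit:
drive_tool(series=[{"dp": [-0.2, -0.1, 0.2], "spin": 0, "hand": 0.2}, {"dp": [-0.2, -0.1, 0.2], "spin": 0, "hand": 0.05}, {"dp": [-0.2, -0.1, 0.2], "spin": 0, "hand": 0.05}, {"dp": [-0.2, -0.1, 0.2], "spin": 0, "hand": 0.05}, {"dp": [-0.2, -0.1, 0.2], "spin": 0, "hand": 0.05}, {"dp": [-0.2, -0.1, 0.2], "spin": 0, "hand": 0.05}], force=20)

```text
t: 4.2
position: [0.5491, -0.1325, 0.1024]
orientation: [0.002, 0.735, 0.678, 0.002]
contact_force: [19.1, -2.2, -7.9]
opening: 0.155
```

Emit:
drive_tool(series=[{"dp": [0, 0.1, 0], "spin": 5, "hand": 0.05}, {"dp": [0, 0.1, 0], "spin": 11, "hand": 0.05}, {"dp": [0, 0.1, 0], "spin": 17, "hand": 0.05}, {"dp": [0, 0.1, 0], "spin": 23, "hand": 0.05}, {"dp": [0, 0.1, 0], "spin": 29, "hand": 0.05}, {"dp": [0, 0.1, 0], "spin": 35, "hand": 0.05}, {"dp": [0, 0.1, 0], "spin": 40, "hand": 0.05}, {"dp": [0, 0.1, 0], "spin": 42, "hand": 0.05}, {"dp": [0, 0.1, 0], "spin": 42, "hand": 0.05}])

```text
t: 4.95
position: [0.548, -0.1318, 0.1023]
orientation: [-0.0, 0.93, 0.368, 0.0]
contact_force: [-3.8, 4.2, 5.8]
opening: 0.153
```

```bash
python3 -c "
from h import *
goto('L',45)"
```

```text
L t 4.95 pos [ 0.548  -0.1318  0.1023] yaw 43.2 spin -1.8 dp cm [-0.04  0.05 -0.  ] down to .103: -0.07 q6 0.53 F [-3.8  4.2  5.8]
```

Release, rise and cross to R (bar at about 90°).

Emit:
drive_tool(series=[{"dp": [0, 0, 0], "spin": 0, "hand": 0.4}, {"dp": [0, 0, 0], "spin": 0, "hand": 0.4}, {"dp": [0, 0, 0], "spin": 0, "hand": 0.4}, {"dp": [0, 0, -3], "spin": 0, "hand": 0.4}, {"dp": [0, 0, -6], "spin": 0, "hand": 0.4}, {"dp": [0, 0, -6], "spin": 0, "hand": 0.4}])

```text
t: 5.45
position: [0.5497, -0.1328, 0.1675]
orientation: [0.002, 0.929, 0.37, 0.003]
contact_force: [0.3, 1.2, 0.9]
opening: 0.399
```

```bash
python3 -c "
from h import *
goto('R',90)"
```

```text
R t 5.45 pos [ 0.5497 -0.1328  0.1675] yaw 43.4 spin -46.6 dp cm [-10.92  11.65   0.03] down to .103: 6.45 q6 0.53 F [0.3 1.2 0.9]
```

Emit:
drive_tool(series=[{"dp": [-2, 2, 0], "spin": -6, "hand": 0.4}, {"dp": [-4, 4.5, 0], "spin": -13, "hand": 0.4}, {"dp": [-6, 6.5, 0], "spin": -20, "hand": 0.4}, {"dp": [-8, 8.5, 0], "spin": -27, "hand": 0.4}, {"dp": [-10, 10.5, 0], "spin": -34, "hand": 0.4}, {"dp": [-10.9, 11.6, 0], "spin": -41, "hand": 0.4}, {"dp": [-10.9, 11.6, 0], "spin": -47, "hand": 0.4}, {"dp": [-10.9, 11.6, 0], "spin": -47, "hand": 0.4}, {"dp": [-10.9, 11.6, 0], "spin": -47, "hand": 0.4}])

```text
t: 6.2
position: [0.5484, -0.2915, 0.1614]
orientation: [-0.0, 0.706, 0.708, -0.0]
contact_force: [-0.2, 0.4, 0.6]
opening: 0.401
```

```bash
python3 -c "
from h import *
goto('R',90)
c=cam('top');d=cam('side')
a=cv2.resize(c['frame'][200:350,205:405],(400,300),interpolation=2);b=cv2.resize(d['frame'][150:300,250:450],(400,300),interpolation=2)
cv2.imwrite('pics/p5.png',np.hstack([a,b]))"
```

```text
R t 6.2 pos [ 0.5484 -0.2915  0.1614] yaw 90.2 spin 0.2 dp cm [-0.11  0.2  -0.  ] down to .103: 5.84 q6 -0.53 F [-0.2  0.4  0.6]
```

View pics/p5.png

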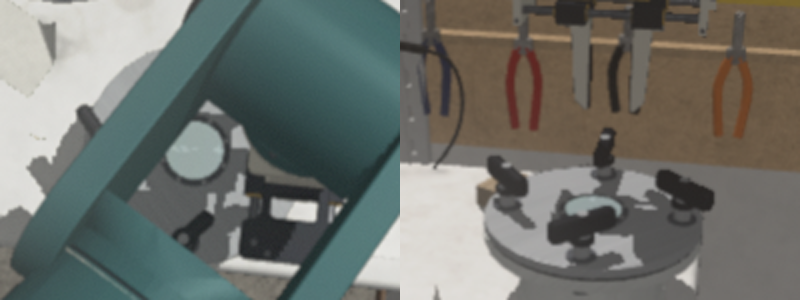

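The side view shows handle L (583,228) now turned to about 45°. The gripper is above handle R (605,147), with the fingers straddling it.

Emit:
drive_tool(series=[{"dp": [-0.1, 0.2, 2], "spin": 0, "hand": 0.4}, {"dp": [-0.1, 0.2, 4], "spin": 0, "hand": 0.4}, {"dp": [-0.1, 0.2, 5.8], "spin": 0, "hand": 0.4}, {"dp": [-0.1, 0.2, 5.8], "spin": 0, "hand": 0.4}, {"dp": [-0.1, 0.2, 5.8], "spin": 0, "hand": 0.4}, {"dp": [-0.1, 0.2, 5.8], "spin": 0, "hand": 0.2}, {"dp": [-0.1, 0.2, 5.8], "spin": 0, "hand": 0.05}, {"dp": [-0.1, 0.2, 5.8], "spin": 0, "hand": 0.05}, {"dp": [-0.1, 0.2, 5.8], "spin": 0, "hand": 0.05}, {"dp": [-0.1, 0.2, 5.8], "spin": 0, "hand": 0.05}])

```text
t: 7.13
position: [0.5516, -0.2926, 0.1047]
orientation: [0.001, 0.705, 0.709, 0.001]
contact_force: [7.9, 0.1, -0.5]
opening: 0.153
```

```bash
python3 -c "
from h import *
goto('R',45)"
```

```text
R t 7.1333 pos [ 0.5516 -0.2926  0.1047] yaw 90.4 spin 45.4 dp cm [ 0.01 -0.12 -0.  ] down to .103: 0.17 q6 -0.54 F [ 7.9  0.1 -0.5]
```

Emit:
drive_tool(series=[{"dp": [0, 0, 0], "spin": 5, "hand": 0.05}, {"dp": [0, 0, 0], "spin": 11, "hand": 0.05}, {"dp": [0, 0, 0], "spin": 17, "hand": 0.05}, {"dp": [0, 0, 0], "spin": 23, "hand": 0.05}, {"dp": [0, 0, 0], "spin": 29, "hand": 0.05}, {"dp": [0, 0, 0], "spin": 35, "hand": 0.05}, {"dp": [0, 0, 0], "spin": 41, "hand": 0.05}, {"dp": [0, 0, 0], "spin": 45, "hand": 0.05}, {"dp": [0, 0, 0], "spin": 45, "hand": 0.05}, {"dp": [0, 0, 0], "spin": 45, "hand": 0.05}, {"dp": [0, 0, 0], "spin": 45, "hand": 0.4}, {"dp": [0, 0, 0], "spin": 45, "hand": 0.4}, {"dp": [0, 0, 0], "spin": 45, "hand": 0.4}, {"dp": [0, 0, -3], "spin": 45, "hand": 0.4}, {"dp": [0, 0, -7], "spin": 45, "hand": 0.4}, {"dp": [0, 0, -11], "spin": 45, "hand": 0.4}, {"dp": [0, 0, -11], "spin": 45, "hand": 0.4}])

```text
t: 8.55
position: [0.5522, -0.2935, 0.2225]
orientation: [0.004, 0.923, 0.386, 0.003]
contact_force: [-0.2, -0.2, 0.7]
opening: 0.4
```

```bash
python3 -c "
from h import *
goto('R',45)
c=cam('top');d=cam('side')
a=cv2.resize(c['frame'][200:350,205:405],(400,300),interpolation=2);b=cv2.resize(d['frame'][170:320,250:450],(400,300),interpolation=2)
cv2.imwrite('pics/p6.png',np.hstack([a,b]))"
```

```text
R t 8.55 pos [ 0.5522 -0.2935  0.2225] yaw 45.4 spin 0.4 dp cm [-0.06 -0.2  -0.  ] down to .103: 11.95 q6 0.25 F [-0.2 -0.2  0.7]
```

View pics/p6.png

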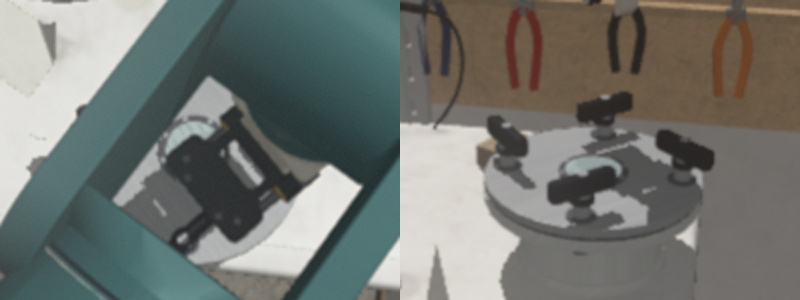

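The side view shows all four bars at about 45°: L (583,187), R (605,107), N (684,152) and F (508,135). First pass done. Next: R down, grip and on to its stop.

Emit:
drive_tool(series=[{"dp": [0, 0, 4], "spin": 0, "hand": 0.4}, {"dp": [0, 0, 8], "spin": 0, "hand": 0.4}, {"dp": [0, 0, 11], "spin": 0, "hand": 0.4}, {"dp": [0, 0, 11], "spin": 0, "hand": 0.4}, {"dp": [0, 0, 11], "spin": 0, "hand": 0.2}, {"dp": [0, 0, 11], "spin": 0, "hand": 0.05}, {"dp": [0, 0, 11], "spin": 0, "hand": 0.05}, {"dp": [0, 0, 11], "spin": 0, "hand": 0.05}, {"dp": [0, 0, 11], "spin": 0, "hand": 0.05}, {"dp": [0, 0, 11], "spin": 6, "hand": 0.05}, {"dp": [0, 0, 11], "spin": 12, "hand": 0.05}, {"dp": [0, 0, 11], "spin": 18, "hand": 0.05}, {"dp": [0, 0, 11], "spin": 24, "hand": 0.05}, {"dp": [0, 0, 11], "spin": 30, "hand": 0.05}, {"dp": [0, 0, 11], "spin": 36, "hand": 0.05}, {"dp": [0, 0, 11], "spin": 41, "hand": 0.05}, {"dp": [0, 0, 11], "spin": 44, "hand": 0.05}, {"dp": [0, 0, 11], "spin": 44, "hand": 0.05}, {"dp": [0, 0, 11], "spin": 44, "hand": 0.05}])

```text
t: 10.23
position: [0.5498, -0.2905, 0.1057]
orientation: [-0.002, 1.0, 0.012, -0.001]
contact_force: [-16.0, 20.4, 14.7]
opening: 0.151
```

```bash
python3 -c "
from h import *
goto('R',0); print(sensors.sense()['moment'],sensors.sense()['opening'])"
```

```text
R t 10.2333 pos [ 0.5498 -0.2905  0.1057] yaw 1.4 spin 1.4 dp cm [ 0.05  0.2  -0.  ] down to .103: 0.27 q6 1.02 F [-16.   20.4  14.7]
[3.54296286 3.03835188 0.02346687] 0.15065618722337393
```

Emit:
drive_tool(series=[{"dp": [0, 0, 0], "spin": 0, "hand": 0.4}, {"dp": [0, 0, 0], "spin": 0, "hand": 0.4}, {"dp": [0, 0, 0], "spin": 0, "hand": 0.4}, {"dp": [0, 0, -3], "spin": 0, "hand": 0.4}, {"dp": [0, 0, -6], "spin": 0, "hand": 0.4}, {"dp": [0, 0, -6], "spin": -6, "hand": 0.4}, {"dp": [0, 0, -6], "spin": -6, "hand": 0.4}])

```text
t: 10.82
position: [0.5512, -0.293, 0.1662]
orientation: [0.001, 0.998, 0.067, 0.002]
contact_force: [-0.0, -0.1, -0.8]
opening: 0.396
```

```bash
python3 -c "
from h import *
goto('L',43)"
```

```text
L t 10.8167 pos [ 0.5512 -0.293   0.1662] yaw 7.7 spin -35.3 dp cm [  1.82 -15.95  -0.03] down to .103: 6.32 q6 0.91 F [-0.  -0.1 -0.8]
```

Emit:
drive_tool(series=[{"dp": [0.4, -3, 0], "spin": -6, "hand": 0.4}, {"dp": [0.8, -6.5, 0], "spin": -12, "hand": 0.4}, {"dp": [1.2, -10, 0], "spin": -18, "hand": 0.4}, {"dp": [1.6, -13.5, 0], "spin": -24, "hand": 0.4}, {"dp": [1.9, -16, 0], "spin": -30, "hand": 0.4}, {"dp": [1.9, -16, 0], "spin": -35, "hand": 0.4}, {"dp": [1.9, -16, 0], "spin": -35, "hand": 0.4}, {"dp": [1.9, -16, 0], "spin": -35, "hand": 0.4}, {"dp": [1.9, -16, 0], "spin": -35, "hand": 0.4}])

```text
t: 11.57
position: [0.5487, -0.1319, 0.1632]
orientation: [-0.0, 0.933, 0.359, -0.0]
contact_force: [-0.4, -0.1, -0.1]
opening: 0.401
```

```bash
python3 -c "
from h import *
goto('L',43)"
```

```text
L t 11.5667 pos [ 0.5487 -0.1319  0.1632] yaw 42.1 spin -0.9 dp cm [-0.09  0.    0.  ] down to .103: 6.02 q6 0.56 F [-0.4 -0.1 -0.1]
```

Emit:
drive_tool(series=[{"dp": [0, 0, 3], "spin": 0, "hand": 0.4}, {"dp": [0, 0, 6], "spin": 0, "hand": 0.4}, {"dp": [0, 0, 6], "spin": 0, "hand": 0.4}, {"dp": [0, 0, 6], "spin": 0, "hand": 0.4}, {"dp": [0, 0, 6], "spin": 0, "hand": 0.2}, {"dp": [0, 0, 6], "spin": 0, "hand": 0.05}, {"dp": [0, 0, 6], "spin": 0, "hand": 0.05}, {"dp": [0, 0, 6], "spin": 0, "hand": 0.05}, {"dp": [0, 0, 6], "spin": 0, "hand": 0.05}, {"dp": [0, 0, 6], "spin": 6, "hand": 0.05}, {"dp": [0, 0, 6], "spin": 12, "hand": 0.05}, {"dp": [0, 0, 6], "spin": 18, "hand": 0.05}, {"dp": [0, 0, 6], "spin": 24, "hand": 0.05}, {"dp": [0, 0, 6], "spin": 30, "hand": 0.05}, {"dp": [0, 0, 6], "spin": 36, "hand": 0.05}, {"dp": [0, 0, 6], "spin": 40, "hand": 0.05}, {"dp": [0, 0, 6], "spin": 41, "hand": 0.05}, {"dp": [0, 0, 6], "spin": 41, "hand": 0.05}, {"dp": [0, 0, 6], "spin": 41, "hand": 0.05}])

```text
t: 13.15
position: [0.5486, -0.1304, 0.1048]
orientation: [-0.001, 1.0, 0.012, -0.0]
contact_force: [-6.7, 8.4, 8.1]
opening: 0.154
```

Emit:
drive_tool(series=[{"dp": [0, 0, 0], "spin": 0, "hand": 0.4}, {"dp": [0, 0, 0], "spin": 0, "hand": 0.4}, {"dp": [0, 0, 0], "spin": 0, "hand": 0.4}, {"dp": [0, 0, -3], "spin": 0, "hand": 0.4}, {"dp": [0, 0, -7], "spin": 0, "hand": 0.4}, {"dp": [0, 0, -11], "spin": 0, "hand": 0.4}, {"dp": [0, 0, -11], "spin": 0, "hand": 0.4}, {"dp": [0, 0, -11], "spin": 0, "hand": 0.4}])

```text
t: 13.82
position: [0.5496, -0.1317, 0.2162]
orientation: [0.001, 1.0, 0.012, 0.002]
contact_force: [0.3, 1.1, -0.8]
opening: 0.401
```

```bash
python3 -c "
from h import *
goto('N',139)
c=cam('top');d=cam('side')
a=cv2.resize(c['frame'][200:350,205:405],(400,300),interpolation=2);b=cv2.resize(d['frame'][170:320,250:450],(400,300),interpolation=2)
cv2.imwrite('pics/p7.png',np.hstack([a,b]))"
```

```text
N t 13.8167 pos [ 0.5496 -0.1317  0.2162] yaw 1.4 spin 42.4 dp cm [-8.21  7.91 -0.02] down to .103: 11.32 q6 1.27 F [ 0.3  1.1 -0.8]
```

View pics/p7.png

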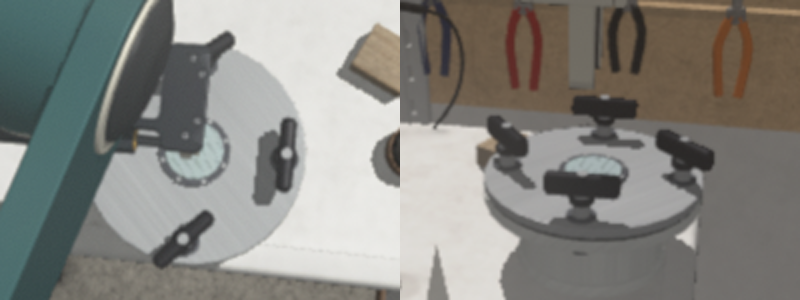

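The side view shows L (583,185) and R (605,107) square to the radius, at their stops. N (684,150) and F (508,135) are still half way. Now N, turning the wrist the long way round to keep within the last joint's range.

Emit:
drive_tool(series=[{"dp": [-1, 1, 0], "spin": -7, "hand": 0.4}, {"dp": [-2, 2, 0], "spin": -14, "hand": 0.4}, {"dp": [-3, 3, 0], "spin": -21, "hand": 0.4}, {"dp": [-4, 4, 0], "spin": -28, "hand": 0.4}, {"dp": [-5, 5, 0], "spin": -35, "hand": 0.4}, {"dp": [-6, 6, 0], "spin": -42, "hand": 0.4}, {"dp": [-7, 7, 0], "spin": -49, "hand": 0.4}, {"dp": [-8.2, 7.9, 0], "spin": -56, "hand": 0.4}, {"dp": [-8.2, 7.9, 0], "spin": -63, "hand": 0.4}, {"dp": [-8.2, 7.9, 0], "spin": -70, "hand": 0.4}, {"dp": [-8.2, 7.9, 0], "spin": -77, "hand": 0.4}, {"dp": [-8.2, 7.9, 0], "spin": -84, "hand": 0.4}, {"dp": [-8.2, 7.9, 0], "spin": -91, "hand": 0.4}, {"dp": [-8.2, 7.9, 0], "spin": -98, "hand": 0.4}, {"dp": [-8.2, 7.9, 0], "spin": -105, "hand": 0.4}, {"dp": [-8.2, 7.9, 0], "spin": -112, "hand": 0.4}, {"dp": [-8.2, 7.9, 0], "spin": -119, "hand": 0.4}, {"dp": [-8.2, 7.9, 0], "spin": -126, "hand": 0.4}, {"dp": [-8.2, 7.9, 0], "spin": -133, "hand": 0.4}, {"dp": [-8.2, 7.9, 0], "spin": -138, "hand": 0.4}])

```text
t: 15.58
position: [0.4682, -0.2121, 0.2118]
orientation: [-0.001, 0.344, 0.939, 0.0]
contact_force: [-0.4, -0.7, -0.2]
opening: 0.399
```

Emit:
drive_tool(series=[{"dp": [0, 0, 3], "spin": 0, "hand": 0.4}, {"dp": [0, 0, 5], "spin": 0, "hand": 0.4}, {"dp": [0, 0, 5], "spin": 0, "hand": 0.4}, {"dp": [0, 0, 5], "spin": 0, "hand": 0.4}])

```text
t: 15.92
position: [0.468, -0.2119, 0.1621]
orientation: [-0.002, 0.347, 0.938, 0.0]
contact_force: [-0.0, -0.3, 0.3]
opening: 0.399
```

```bash
python3 -c "
from h import *
goto('N',139)
c=cam('top');d=cam('side')
a=cv2.resize(c['frame'][200:350,205:405],(400,300),interpolation=2);b=cv2.resize(d['frame'][170:320,250:450],(400,300),interpolation=2)
cv2.imwrite('pics/p8.png',np.hstack([a,b]))"
```

```text
N t 15.9167 pos [ 0.468  -0.2119  0.1621] yaw 139.4 spin 0.4 dp cm [-0.16  0.03 -0.  ] down to .103: 5.91 q6 -1.34 F [-0.  -0.3  0.3]
```

View pics/p8.png

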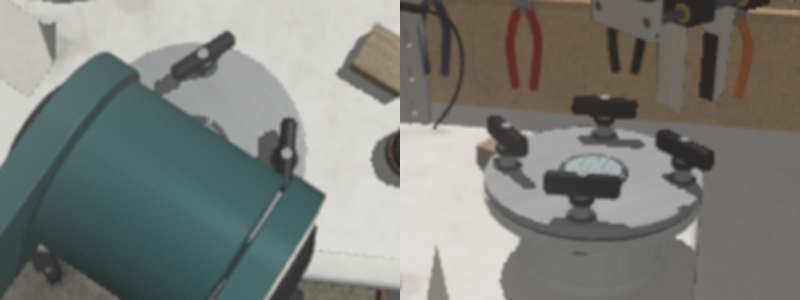

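The fingers (670–715, 100) stand over N (684,150), aligned with its bar. L and R are unchanged.

Emit:
drive_tool(series=[{"dp": [-0.1, 0, 3], "spin": 0, "hand": 0.4}, {"dp": [-0.1, 0, 5.8], "spin": 0, "hand": 0.4}, {"dp": [-0.1, 0, 5.8], "spin": 0, "hand": 0.4}, {"dp": [-0.1, 0, 5.8], "spin": 0, "hand": 0.4}, {"dp": [-0.1, 0, 5.8], "spin": 0, "hand": 0.2}, {"dp": [-0.1, 0, 5.8], "spin": 0, "hand": 0.05}, {"dp": [-0.1, 0, 5.8], "spin": 0, "hand": 0.05}, {"dp": [-0.1, 0, 5.8], "spin": 0, "hand": 0.05}, {"dp": [-0.1, 0, 5.8], "spin": 0, "hand": 0.05}, {"dp": [-0.1, 0, 5.8], "spin": 6, "hand": 0.05}, {"dp": [-0.1, 0, 5.8], "spin": 12, "hand": 0.05}, {"dp": [-0.1, 0, 5.8], "spin": 18, "hand": 0.05}, {"dp": [-0.1, 0, 5.8], "spin": 24, "hand": 0.05}, {"dp": [-0.1, 0, 5.8], "spin": 30, "hand": 0.05}, {"dp": [-0.1, 0, 5.8], "spin": 36, "hand": 0.05}, {"dp": [-0.1, 0, 5.8], "spin": 42, "hand": 0.05}, {"dp": [-0.1, 0, 5.8], "spin": 47, "hand": 0.05}, {"dp": [-0.1, 0, 5.8], "spin": 48, "hand": 0.05}, {"dp": [-0.1, 0, 5.8], "spin": 48, "hand": 0.05}])

```text
t: 17.6
position: [0.4706, -0.2122, 0.1071]
orientation: [0.001, 0.699, 0.715, 0.001]
contact_force: [5.5, 9.0, 5.6]
opening: 0.152
```

Emit:
drive_tool(series=[{"dp": [0, 0, 0], "spin": 0, "hand": 0.4}, {"dp": [0, 0, 0], "spin": 0, "hand": 0.4}, {"dp": [0, 0, 0], "spin": 0, "hand": 0.4}, {"dp": [0, 0, -3], "spin": 0, "hand": 0.4}, {"dp": [0, 0, -6], "spin": 0, "hand": 0.4}, {"dp": [0, 0, -6], "spin": 0, "hand": 0.4}])

```text
t: 18.1
position: [0.4709, -0.2138, 0.1714]
orientation: [0.003, 0.699, 0.716, 0.001]
contact_force: [0.7, -0.1, 1.4]
opening: 0.398
```

```bash
python3 -c "
from h import *
goto('F',130)"
```

```text
F t 18.1 pos [ 0.4709 -0.2138  0.1714] yaw 91.4 spin -38.6 dp cm [-0.16 15.81  0.09] down to .103: 6.84 q6 -0.5 F [ 0.7 -0.1  1.4]
```

Emit:
drive_tool(series=[{"dp": [0, 3, 0], "spin": -6, "hand": 0.4}, {"dp": [0, 6.5, 0], "spin": -12, "hand": 0.4}, {"dp": [0, 10, 0], "spin": -18, "hand": 0.4}, {"dp": [-0.1, 13.5, 0], "spin": -25, "hand": 0.4}, {"dp": [-0.1, 15.9, 0], "spin": -32, "hand": 0.4}, {"dp": [-0.1, 15.9, 0], "spin": -39, "hand": 0.4}, {"dp": [-0.1, 15.9, 0], "spin": -39, "hand": 0.4}, {"dp": [-0.1, 15.9, 0], "spin": -39, "hand": 0.4}, {"dp": [-0.1, 15.9, 0], "spin": -39, "hand": 0.4}])

```text
t: 18.85
position: [0.6279, -0.2102, 0.1658]
orientation: [0.0, 0.422, 0.907, -0.0]
contact_force: [-0.3, -0.2, 0.4]
opening: 0.402
```

```bash
python3 -c "
from h import *
goto('F',130)
c=cam('top');d=cam('side')
a=cv2.resize(c['frame'][200:350,205:405],(400,300),interpolation=2);b=cv2.resize(d['frame'][170:320,250:450],(400,300),interpolation=2)
cv2.imwrite('pics/p9.png',np.hstack([a,b]))"
```

```text
F t 18.85 pos [ 0.6279 -0.2102  0.1658] yaw 130.1 spin 0.1 dp cm [-0.17 -0.01  0.  ] down to .103: 6.28 q6 -1.06 F [-0.3 -0.2  0.4]
```

View pics/p9.png

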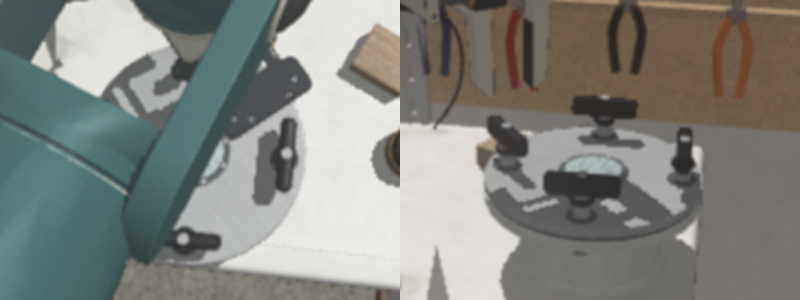

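N (684,153) is now square. The fingers (482–535, 85) stand over F (508,135), aligned with its bar.

Emit:
drive_tool(series=[{"dp": [-0.1, 0, 3], "spin": 0, "hand": 0.4}, {"dp": [-0.1, 0, 6.2], "spin": 0, "hand": 0.4}, {"dp": [-0.1, 0, 6.2], "spin": 0, "hand": 0.4}, {"dp": [-0.1, 0, 6.2], "spin": 0, "hand": 0.4}, {"dp": [-0.1, 0, 6.2], "spin": 0, "hand": 0.2}, {"dp": [-0.1, 0, 6.2], "spin": 0, "hand": 0.05}, {"dp": [-0.1, 0, 6.2], "spin": 0, "hand": 0.05}, {"dp": [-0.1, 0, 6.2], "spin": 0, "hand": 0.05}, {"dp": [-0.1, 0, 6.2], "spin": 0, "hand": 0.05}, {"dp": [-0.1, 0, 6.2], "spin": 6, "hand": 0.05}, {"dp": [-0.1, 0, 6.2], "spin": 12, "hand": 0.05}, {"dp": [-0.1, 0, 6.2], "spin": 18, "hand": 0.05}, {"dp": [-0.1, 0, 6.2], "spin": 24, "hand": 0.05}, {"dp": [-0.1, 0, 6.2], "spin": 30, "hand": 0.05}, {"dp": [-0.1, 0, 6.2], "spin": 36, "hand": 0.05}, {"dp": [-0.1, 0, 6.2], "spin": 39, "hand": 0.05}, {"dp": [-0.1, 0, 6.2], "spin": 39, "hand": 0.05}, {"dp": [-0.1, 0, 6.2], "spin": 39, "hand": 0.05}])

```text
t: 20.45
position: [0.6305, -0.2101, 0.1054]
orientation: [0.001, 0.699, 0.716, 0.002]
contact_force: [8.3, 5.0, 2.9]
opening: 0.145
```

Emit:
drive_tool(series=[{"dp": [0, 0, 0], "spin": 0, "hand": 0.4}, {"dp": [0, 0, 0], "spin": 0, "hand": 0.4}, {"dp": [0, 0, 0], "spin": 0, "hand": 0.4}, {"dp": [0, 0, -3], "spin": 0, "hand": 0.4}, {"dp": [0, 0, -7], "spin": 0, "hand": 0.4}, {"dp": [0, 0, -11], "spin": 0, "hand": 0.4}, {"dp": [0, -4, -11], "spin": 0, "hand": 0.4}, {"dp": [0, -8, -11], "spin": 0, "hand": 0.4}, {"dp": [0, -12, -11], "spin": 0, "hand": 0.4}, {"dp": [0, -16, -11], "spin": 0, "hand": 0.4}, {"dp": [0, -20, -11], "spin": 0, "hand": 0.4}, {"dp": [0, -23, -11], "spin": 0, "hand": 0.4}, {"dp": [0, -23, -11], "spin": 0, "hand": 0.4}, {"dp": [0, -23, -11], "spin": 0, "hand": 0.4}])

```text
t: 21.62
position: [0.3983, -0.2167, 0.2145]
orientation: [0.001, 0.699, 0.715, 0.0]
contact_force: [0.4, -0.2, 0.7]
opening: 0.401
```

```bash
python3 -c "
from h import *
goto('F',90)
c=cam('top');d=cam('side')
a=cv2.resize(c['frame'][150:350,165:432],(400,300),interpolation=2);b=cv2.resize(d['frame'][170:320,250:450],(400,300),interpolation=2)
cv2.imwrite('pics/p10.png',np.hstack([a,b]))"
```

```text
F t 21.6167 pos [ 0.3983 -0.2167  0.2145] yaw 91.3 spin 1.3 dp cm [-1.000e-02  2.307e+01  4.000e-02] down to .103: 11.15 q6 -0.58 F [ 0.4 -0.2  0.7]
```

View pics/p10.png

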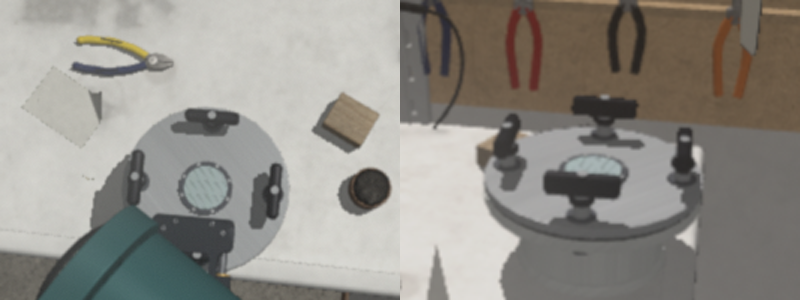

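In the top half, bars F (212,117), L (136,178) and R (275,190) are square to their radii. N is square in the side half (684,153). The cutters, block and bowl are in place, and the gripper is clear. Handing in.

```bash
python3 -c "
from h import *
print(bot.finish_job(), sensors.sense()['t'])"
```

```text
the job is handed in; nothing more can be done
the job is handed in; nothing more can be done
```

The lid is tightened and the job was handed in at about 22 s of the 67 s allowed; no verdict came back. I gripped each bar by its sides and turned it about its own axis:

- **First pass:** I turned the two loose handles, left and right as seen from the robot, to about 45°. The pictures then showed all four bars half way.
- **Second pass:** I turned right and left to their stops while near and far stayed half way, then turned near and far.

**Last checks:**
- **Handle angles:** At each stop the gripper read within about 1° of the computed tight angle. The last pictures show all four bars square to the lines to the centre; the near one shows only in the side view. The joint angles themselves cannot be read.
- **Surroundings:** By eye, the cutters, block and bowl lie where they were. The gripper is clear at 0.21 m height, with no contact force.

**Mismatches:**
- **Bar angles:** My automatic bar detection failed on the left and far handles. For those I used the bar ends and silver caps read from a picture; the caps agreed with the 80 mm circle.
- **Side force:** The grips showed a few N up to about 30 N from 1–2 mm off-centre, below the 120 N wrist limit.

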